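# Rebuild the stacking desk organiser with its contents

## Robot

A 6-joint arm with a two-finger parallel gripper is mounted at the origin on a cart in front of the work surface, level with it; the furniture and walls round the work are solid. World frame = base frame: x ahead of the robot, y to its left, z up, the work surface at z = 0. Lengths are in mm, angles in rad, forces in N, time in s.
With the tool pointing down it reaches from about 350 to 975 mm from the base axis. Payload 7.1 kg.
Tool frame: the origin (TCP) lies on the centre line of the jaws, within the pads' length; the fingertips stand 17 mm ahead of it and the grasp point (between the pads) lies 2 mm behind it (tip_extent is the distance from the TCP to the fingertips, in mm); z points along the fingers, y is the line along which they close (so a half turn about z gives the same grasp; the last joint's range is limited). The gripper opens to 88 mm and grips with 3 to 60 N. Pads are 20 mm wide; open, the fingers measure 115 mm over their backs; the gripper's body (75 mm by 178 mm) begins 61 mm behind the grasp point.
Start: joints at [1.228, 0.423, 1.63, -0, 1.089, -0.019], TCP at [198.825, 592.515, 239.675] pointing down, gripper open.
Joint ranges: [-3, 3], [-0.9, 2.11], [0.09, 2.58], [-1.31, 4.45], [0.11, 2.69], [-2.54, 2.54]. Speed limits (rad/s): [2.39, 2.39, 3.01, 3.14, 3.14, 3.14].

## Interface

Orientations are given as a rotation vector (axis times angle).
In Python, from workcell import get_obs, get_image, camera_model, close_job, look_for, outline_of, pinpoint, tip_extent gives the robot as it stands.
- The arm moves only by the shell command python3 -m jog 'ROWS'. ROWS is text: rows parted by semicolons, each of 7 numbers parted by spaces: the shift along the tool's x, y, z as a fraction of full scale, then the turn, a rotation vector about the tool's x, y, z as a fraction of full scale, then the closure, from -1 (fully open) to 1 (shut). A call has 1 to 8 rows; each row is the pose to reach, as a shift and turn from the pose commanded when the call began, along the tool's axes at that moment; what a row does not reach only later rows make up. Full scale, the value 1, is 0.2 m for a shift and 30 degrees for a turn. A row lasts 1/10 s, in which the tool goes at most 50 mm and 8.59 degrees, less where a joint would pass 70% of its speed; a pose out of reach is approached as far as the arm can. A call with a number of a shift or a turn outside -1 to 1 is refused whole. A call with a gripper value outside its range is refused whole. The fingers move at their own pace and stop on an object; the grip force is fixed at half the most. Time passes only in rows, so rows that repeat a pose let the fingers close. It gives the time, the measured TCP pose, the force, the opening and the grip force at its end, in the units of the state.
- get_obs(): the state, without advancing time (a new reading comes with each control period).
- get_image(name): name is "side" or "top"; returns the picture (420x560x3 uint8, red, green, blue); there is no depth.
- camera_model(name): a dict with "fx", "fy", "cx", "cy" (pixels), "dist_coeffs" ([k1, k2, p1, p2, k3] as OpenCV has them; the pictures are not rectified), "origin" and "orientation" of the camera in the world. Camera axes: x right, y down, z forward; pixel columns grow to the right and rows downward; lengths in mm; the calibration is good to about 2 mm. A picture is of the moment at which its call begins. camera_model takes no time and is no camera call.
- close_job(): hands the job in; it is judged then, once.
Trained networks look in the newest picture that a camera, given by its name, has taken for a name from the list of things; names that differ only in an ending like _2 or _b are one class to them, and where a whole thing is asked for, a point or a joint stands for the part that bears it (a point fixed in the world has none). Each returns a list of dicts, best first, with "confidence" (0 to 1); they miss things now and then, are a little off and sometimes report something else, mostly with a low value. They report only what shows in the picture. A call takes as long as a camera call. They do not tell look-alikes from the thing itself.
- look_for(target, camera): "xyz" ([x, y, z] in mm, in the coordinates of the camera as it stood for that picture, good to about 4 mm: the middle of the surface that is visible of it).
- outline_of(target, camera): "mask" (420x560 bool, what is visible of it).
- pinpoint(target, camera): "xyz" ([x, y, z] in mm, in the coordinates of the camera as it stood for that picture, good to about 4 mm: a listed point, or the origin of a listed thing).
The state is a dict: "t": time; "qpos": joint angles; "qvel": joint speeds; "joint_torque": joint torques, N m; "ee_pos": TCP position; "orientation": TCP orientation; "ft_force": force on the tool from outside, world axes, zero at the start; "moment": the same for the moment, N m; "width": finger opening in mm; "grasp_force": force on a finger pad.
Only numpy, scipy, OpenCV 4.12 (cv2) and the standard library are available. Lean on these libraries where they do the work, as an engineer would, in place of code of your own. Each camera call takes 0.05 s, during which the arm holds its last target. There are 200 camera calls.

## Task

Put the stacking desk organiser back together with its things inside: the pale memory-card case goes in the grey bottom tray, the blue tray on top of that, the eraser in the blue tray, the red tray on top of the blue one, and the black adaptor in the red tray. Stack the trays neatly, one squarely above the other with their sides lined up, and each small thing resting the same way up as it lies now on its tray's floor. Leave the mouse and the stapler where they are.

Things in the scene. Friction and masses are not known exactly. Their poses are not given: they have to be found in the camera images.
- base_tray: grey open tray on a dark steel foot plate (166 x 84 x 6 mm), fixed. The tray is 144 mm long (x) x 62 mm wide (y) x 26 mm high, side walls 3 mm, solid end blocks 14 mm long; well 116 x 56 mm, 22 mm deep. Origin: centre of the foot plate's underside; z up. Well floor at z = 10 mm, rim and end blocks (which carry the next tray) at z = 32 mm.
- blue_tray: loose blue open tray, about 120 g, 144 mm long (x) x 62 mm wide (y) x 26 mm high, side walls 3 mm, solid end blocks 14 mm long; well 116 x 56 mm, 22 mm deep. Origin: centre of its flat underside; z up. Well floor at z = 4 mm, rim and end blocks at z = 26 mm. It rests on the end blocks of the tray below; nothing locates it. Grasp from above over the long sides, 62 mm wide.
- red_tray: loose red open tray of the same shape, size and weight as the blue one; origin and axes likewise.
- card_case: pale flat memory-card case with a dark patch on top, 42 mm (x) x 36 mm (y) x 8 mm (z), lying flat on a wooden desk riser (top 34 mm above the desk), as do the trays; origin: centre of its underside. To set it into a tray, grip it over its 42 mm length with the fingers in line with the tray's long axis: the well is too narrow for open fingers across it.
- eraser: white eraser in a blue sleeve, 21 mm (x) x 44 mm (y) x 13 mm (z), lying flat; origin: centre of its underside. Grip it over its 44 mm length with the fingers in line with the tray's long axis.
- adaptor: small black adaptor box, 50 mm (x) x 30 mm (y) x 40 mm (z), standing upright; origin: centre of its underside. It stands out of the tray by 18 mm. Grip it over its 50 mm length with the fingers in line with the tray's long axis.
- mouse: black computer mouse, 132 x 55 x 40 mm; a bystander. Origin: centre of its underside.
- stapler: dark blue stapler, 30 x 128 x 40 mm; a bystander. Origin: centre of its underside.
Mind the look-alikes: they are no part of the job. There is more than one size of the card_case; the one meant has the size given above.

How it is judged:
By the outcome, as a careful person would: the job done as asked, in the order asked, and still so for the second after the job is handed in, with the robot touching nothing.
It also fails if it takes over 118 s, if anything falls off the work surface, if the arm or the gripper's body presses on something with over 40 N, if the wrist force passes 120 N, or if a joint passes its speed limit or range.

## Working session

There is one attempt and no reset: what is moved stays moved. The work goes in short steps, Python scripts to look and compute and a shell command to move; the robot and the scene stay as the last step left them, time stands still between calls to the robot, and variables do not carry over. Pictures are saved under pics/ and viewed, at most 14 in all, crops included, and the job is handed in when it is done.

```bash
ls; mkdir -p pics; cat > h.py <<'E'
import numpy as np, cv2
from workcell import *
from scipy.spatial.transform import Rotation as R
def cam(n):
    m=camera_model(n); K=np.array([[m['fx'],0,m['cx']],[0,m['fy'],m['cy']],[0,0,1.]])
    o=np.array(m['orientation'],float); Rm=o if o.shape==(3,3) else R.from_rotvec(o).as_matrix()
    return K,np.array(m['dist_coeffs'],float),np.array(m['origin'],float),Rm
def w(n,p): K,d,o,Rm=cam(n); return o+Rm@np.array(p)
def px2w(n,uv,z):
    K,d,o,Rm=cam(n); u=cv2.undistortPoints(np.array(uv,float).reshape(-1,1,2),K,d).reshape(-1,2)
    r=(Rm@np.c_[u,np.ones(len(u))].T).T; return o+r*((z-o[2])/r[:,2])[:,None]
def w2px(n,P):
    K,d,o,Rm=cam(n); return cv2.projectPoints((np.array(P,float).reshape(-1,3)-o)@Rm,np.zeros(3),np.zeros(3),K,d)[0].reshape(-1,2)
def save(n,f): cv2.imwrite('pics/'+f,get_image(n)[:,:,::-1])
E
python3 - <<'E'
from h import *
np.set_printoptions(precision=1,suppress=True)
for n in('top','side'):
    save(n,n+'0.png'); print(n,cam(n)[2],cam(n)[3].ravel(),camera_model(n)['fx'])
    for t in 'base_tray blue_tray red_tray card_case eraser adaptor mouse stapler'.split():
        print(t,[(round(r['confidence'],2),w(n,r['xyz'])) for r in pinpoint(t,n)])
print(get_obs())
E
```

```text
pics
top [ 489.1   86.8 1025.4] [ 0.  -1.   0.1 -1.  -0.  -0.   0.  -0.1 -1. ] 434.48653556596054
base_tray [(0.55, array([545.6, 346.1,  33.3]))]
blue_tray [(0.7, array([597.8,  -2.9,  32.7]))]
red_tray [(0.91, array([584.4, 181.9,  32.5])), (0.65, array([547.9, 346.3,  34.5]))]
card_case [(0.84, array([ 762.2, -149.7,    1.2])), (0.81, array([439.1,  25.8,  39.2]))]
eraser [(0.62, array([399.9, 183.7,  32.7]))]
adaptor [(0.97, array([358.8, 328.8,  31.2])), (0.2, array([544.7, 345. ,  34.3]))]
mouse [(0.87, array([ 437.1, -216.8,    3.1]))]
stapler [(0.57, array([ 663. , -184.8,    3.1]))]
side [ 444.5 1198.8  672.6] [-1.  -0.1  0.1 -0.1  0.5 -0.9  0.  -0.9 -0.5] 512.8269203055899
base_tray [(0.98, array([544. , 344. ,  33.4]))]
blue_tray [(0.59, array([600.1, -13. ,  32.9])), (0.56, array([ 669.6, -187.3,   -2.2]))]
red_tray [(0.86, array([582.9, 184.6,  36.5]))]
card_case [(0.53, array([443.3,  23.3,  33. ])), (0.53, array([ 756.4, -152.9,   -4.2]))]
eraser [(0.64, array([399.5, 178.3,  39.1])), (0.43, array([597. ,  -9.2,  30.7]))]
adaptor [(0.73, array([354.7, 326.9,  32.6]))]
mouse [(0.82, array([ 437.3, -222.3,   -0.6]))]
stapler [(0.81, array([ 666.5, -191. ,   -0.8])), (0.58, array([545.2, 344.7,  39.3]))]
{'t': 0.9, 'qpos': array([ 1.2,  0.4,  1.6, -0. ,  1.1, -0. ]), 'qvel': array([ 0.,  0., -0., -0., -0., -0.]), 'joint_torque': array([  0. , -54.5, -27.4,   0.1,   0. ,  -0. ]), 'ee_pos': array([198.8, 592.5, 239.7]), 'orientation': array([ 0.5,  3.1, -0. ]), 'ft_force': array([1. , 0. , 0.6]), 'moment': array([ 0.1, -0. , -0. ]), 'grasp_force': 0.0, 'width': 87.75233031184153}
```

View pics/top0.png

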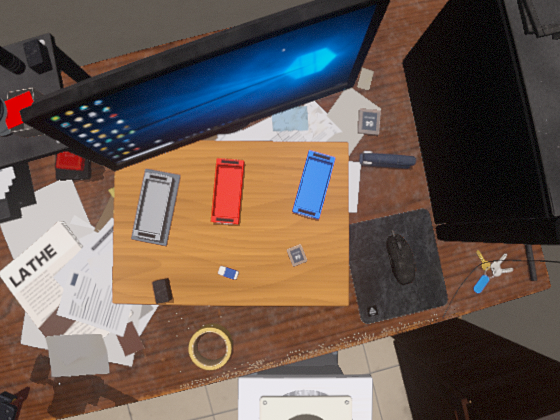

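View pics/side0.png

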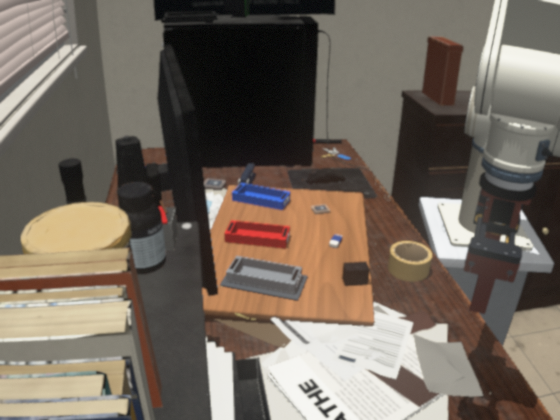

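The top view shows the riser with the grey tray at (155,205), red at (228,190), blue at (314,185), the case at (297,256), the eraser at (228,272) and the adaptor at (163,291). The second case, at (369,121), is on the desk and is a look-alike. The monitor stands close behind the grey tray. Next I fit the poses to the masks.

```bash
cat > fit.py <<'E'
from h import *
from scipy.optimize import minimize
B=dict(tray=[(144,62,0,26)],base=[(166,84,0,6),(144,62,6,32)],card_case=[(42,36,0,8)],eraser=[(21,44,0,13)],adaptor=[(50,30,0,40)])
def boxes(t): return B['base'] if t=='base_tray' else B['tray'] if 'tray' in t else B[t]
S=6
def render(n,t,p,z,roi):
    x0,y0,W,H=roi; im=np.zeros((H*S,W*S),np.uint8); c,s=np.cos(p[2]),np.sin(p[2])
    for l,b,za,zb in boxes(t):
        P=[(p[0]+c*i*l/2-s*j*b/2,p[1]+s*i*l/2+c*j*b/2,z+k) for i in(-1,1) for j in(-1,1) for k in(za,zb)]
        q=((w2px(n,P)-[x0,y0]+.5)*S-.5)
        cv2.fillConvexPoly(im,cv2.convexHull(np.round(q*16).astype(np.int32)),1,shift=4)
    return im
def mask(n,t,near):
    best=None
    for r in outline_of(t,n):
        m=r['mask'].astype(np.uint8)
        if m.sum()<20: continue
        v,u=np.nonzero(m); c=px2w(n,[(u.mean(),v.mean())],50)[0]
        if np.hypot(*(c[:2]-near[:2]))<40 and best is None: best=m
    return best
def fit(t,p0,z,cams=('top','side')):
    ms=[]
    for n in cams:
        m=mask(n,t,p0)
        if m is None: print(t,n,'no mask'); continue
        v,u=np.nonzero(m); roi=(u.min()-10,v.min()-10,np.ptp(u)+21,np.ptp(v)+21)
        mm=np.kron(m[roi[1]:roi[1]+roi[3],roi[0]:roi[0]+roi[2]],np.ones((S,S),np.uint8)); ms.append((n,mm,roi))
    def cost(p,l): return sum((lambda r:1-(r&m).sum()/(r|m).sum())(render(n,t,p,z,roi)) for n,m,roi in l)
    for l in [[a] for a in ms]+([ms] if len(ms)>1 else []):
        best=min((minimize(cost,(p0[0],p0[1],y),args=(l,),method='Nelder-Mead',options=dict(initial_simplex=[(p0[0],p0[1],y),(p0[0]+6,p0[1],y),(p0[0],p0[1]+6,y),(p0[0],p0[1],y+.2)],xatol=.05,fatol=1e-5)) for y in (p0[2:] if len(p0)>2 else np.arange(-1.2,1.9,.52))),key=lambda r:r.fun)
        print(t,'+'.join(a[0] for a in l),np.round(best.x[:2],1),'yaw %.3f'%best.x[2],'cost %.3f'%best.fun)
    return best.x
E
python3 - <<'E'
from fit import *
np.set_printoptions(precision=1,suppress=True)
for t,p,z in [('base_tray',(545,345),34),('blue_tray',(599,-8),34),('red_tray',(583,183),34),('card_case',(441,25),34),('eraser',(400,181),34),('adaptor',(356,328),34)]: fit(t,p,z)
print('riser', px2w('top',[(113,304),(348,304),(348,142),(113,155)],34))
print('monitor bottom?',px2w('side',[(213,290),(203,292)],34)[:, :2],px2w('side',[(213,290)],100))
im=get_image('side'); cv2.imwrite('pics/mon.png',cv2.resize(im[:,:,::-1][30:330,130:430],(800,600)))
for q in get_obs()['ft_force'],get_obs()['orientation'],R.from_rotvec(get_obs()['orientation']).as_matrix(): print(q)
E
```

```text
base_tray top [547.4 350.2] yaw -0.181 cost 0.029
base_tray side [547.6 347.9] yaw -0.177 cost 0.031Traceback (most recent call last):
  File "<stdin>", line 3, in <module>
  File "fit.py", line 30, in fit
    best=min((minimize(cost,(p0[0],p0[1],y),args=(l,),method='Nelder-Mead',options=dict(initial_simplex=[(p0[0],p0[1],y),(p0[0]+6,p0[1],y),(p0[0],p0[1]+6,y),(p0[0],p0[1],y+.2)],xatol=.05,fatol=1e-5)) for y in (p0[2:] if len(p0)>2 else np.arange(-1.2,1.9,.52))),key=lambda r:r.fun)
  File "fit.py", line 30, in <genexpr>
    best=min((minimize(cost,(p0[0],p0[1],y),args=(l,),method='Nelder-Mead',options=dict(initial_simplex=[(p0[0],p0[1],y),(p0[0]+6,p0[1],y),(p0[0],p0[1]+6,y),(p0[0],p0[1],y+.2)],xatol=.05,fatol=1e-5)) for y in (p0[2:] if len(p0)>2 else np.arange(-1.2,1.9,.52))),key=lambda r:r.fun)
              ~~~~~~~~^^^^^^^^^^^^^^^^^^^^^^^^^^^^^^^^^^^^^^^^^^^^^^^^^^^^^^^^^^^^^^^^^^^^^^^^^^^^^^^^^^^^^^^^^^^^^^^^^^^^^^^^^^^^^^^^^^^^^^^^^^^^^^^^^^^^^^^^^^^^^^^^^^^^^^^^^^^^^^^^^^^^^^^^^^^^^^^^^
    res = _minimize_neldermead(fun, x0, args, callback, bounds=bounds,
                      
[... 314 characters left out ...]
^^^^^^^^^^^^^^^^^^^^^^^^
  File "fit.py", line 28, in <genexpr>
    def cost(p,l): return sum((lambda r:1-(r&m).sum()/(r|m).sum())(render(n,t,p,z,roi)) for n,m,roi in l)
                                                                   ~~~~~~^^^^^^^^^^^^^
  File "fit.py", line 10, in render
    q=((w2px(n,P)-[x0,y0]+.5)*S-.5)
        ~~~~^^^^^
  File "h.py", line 13, in w2px
    K,d,o,Rm=cam(n); return cv2.projectPoints((np.array(P,float).reshape(-1,3)-o)@Rm,np.zeros(3),np.zeros(3),K,d)[0].reshape(-1,2)
             ~~~^^^
  File "h.py", line 5, in cam
    m=camera_model(n); K=np.array([[m['fx'],0,m['cx']],[0,m['fy'],m['cy']],[0,0,1.]])
ValueError: time passes only in moves, steps and waits
```

```bash
sed -i 's/^def cam(n)/from functools import lru_cache\n@lru_cache\ndef cam(n)/' h.py
python3 - <<'E'
from fit import *
np.set_printoptions(precision=3,suppress=True)
for t,p,z in [('base_tray',(545,345,-.18),34),('blue_tray',(599,-8),34),('red_tray',(583,183),34),('card_case',(441,25),34),('eraser',(400,181),34),('adaptor',(356,328),34)]: fit(t,p,z)
print('riser', px2w('top',[(113,304),(348,304),(348,142),(113,155)],34)[:,:2])
im=get_image('side'); cv2.imwrite('pics/mon.png',cv2.resize(im[:,:,::-1][30:330,130:430],(800,600)))
o=get_obs()
for q in o['t'],o['ft_force'],o['orientation'],R.from_rotvec(o['orientation']).as_matrix(): print(q)
E
```

```text
base_tray top [547.4 350.1] yaw -0.181 cost 0.029
base_tray side [547.6 347.9] yaw -0.178 cost 0.031
base_tray top+side [547.6 349.4] yaw -0.179 cost 0.072
blue_tray top [601.  -9.] yaw -0.252 cost 0.029
blue_tray side [599.1  -9.6] yaw -0.231 cost 0.048
blue_tray top+side [600.1  -9.1] yaw -0.249 cost 0.090
red_tray top [584.  185.5] yaw -0.071 cost 0.041
red_tray side [584.  180.7] yaw -0.087 cost 0.040
red_tray top+side [584.  184.5] yaw -0.079 cost 0.128
card_case top [441.5  27.8] yaw 0.384 cost 0.093
card_case side [440.1  21.1] yaw 0.184 cost 0.320
card_case top+side [441.2  27.7] yaw 0.385 cost 0.438
eraser side no mask
eraser top [400.6 181.8] yaw -0.216 cost 0.210
adaptor top [360.1 327.6] yaw 0.240 cost 0.075
adaptor side [360.8 325.8] yaw 0.113 cost 0.062
adaptor top+side [360.5 327.2] yaw 0.224 cost 0.164
riser [[323.625 445.853]
 [329.257 -91.7  ]
 [702.244 -91.415]
 [667.069 454.373]]
1.65
[-0.149 -0.606  0.261]
[-0.506 -3.1    0.   ]
[[-0.948  0.318 -0.   ]
 [ 0.318  0.948 -0.   ]
 [ 0.    -0.    -1.   ]]
```

View pics/mon.png

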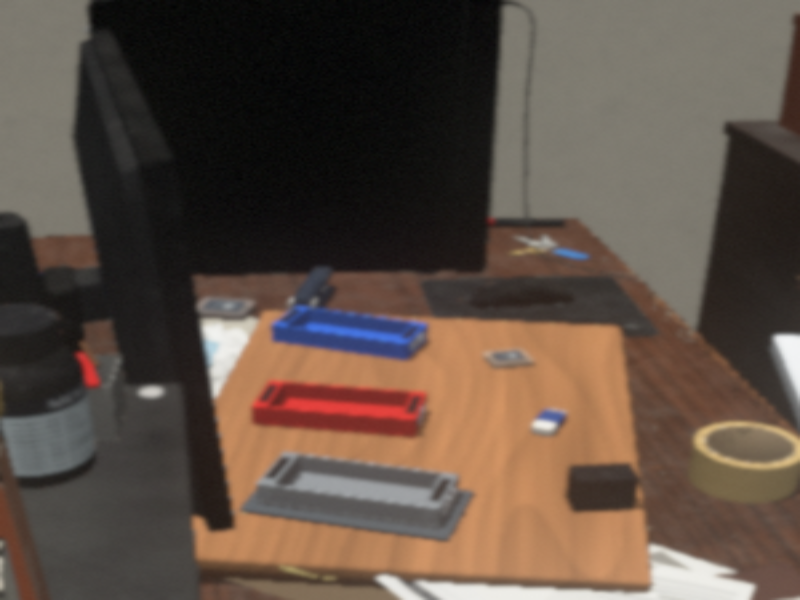

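The crop shows the monitor's near lower corner at crop (228,525), which is (215,292) in the side picture. I triangulate it for clearance and overlay the fitted poses.

```bash
python3 - <<'E'
from fit import *
np.set_printoptions(precision=1,suppress=True)
def tri(a,b):
    Os=[];Ds=[]
    for n,uv in(('top',a),('side',b)):
        o=cam(n)[2]; d=px2w(n,[uv],0)[0]-o; Os.append(o);Ds.append(d/np.linalg.norm(d))
    A=np.c_[Ds[0],-Ds[1]]; s=np.linalg.lstsq(A,Os[1]-Os[0],rcond=None)[0]
    p,q=Os[0]+s[0]*Ds[0],Os[1]+s[1]*Ds[1]; return (p+q)/2,np.linalg.norm(p-q)
for a,b in[((113,167),(215,292)),((28,117),(166,48)),((28,117),(192,105)),((385,0),(166,48))]: print(a,b,*tri(a,b))
im=get_image('top')[:,:,::-1].copy(); S4=4
x0,y0=100,130; im=cv2.resize(im[y0:y0+180,x0:x0+250],None,fx=3.2,fy=3.2,interpolation=cv2.INTER_CUBIC)
for t,p in dict(base_tray=(547.5,349,-.18),blue_tray=(600,-9.2,-.245),red_tray=(584,183.5,-.079),card_case=(441.4,27,.385),eraser=(400.6,181.8,-.216),adaptor=(360.3,327,.22)).items():
    c,s=np.cos(p[2]),np.sin(p[2]); l,b,_,zb=boxes(t)[-1]
    q=w2px('top',[(p[0]+c*i*l/2-s*j*b/2,p[1]+s*i*l/2+c*j*b/2,34+zb) for i,j in((-1,-1),(-1,1),(1,1),(1,-1))])
    cv2.polylines(im,[np.int32(np.round((q-[x0,y0]+.5)*3.2))],True,(0,255,255),1)
cv2.imwrite('pics/ov.png',im)
E
```

```text
(113, 167) (215, 292) [631.9 440.1  69.1] 3.4312891764011835
(28, 117) (166, 48) [665.  406.7 504.7] 67.75940261566649
(28, 117) (192, 105) [651.7 435.2 431.4] 1.4079114139788294
(385, 0) (166, 48) [846.5 -80.4 416.3] 15.634166765541451
```

View pics/ov.png

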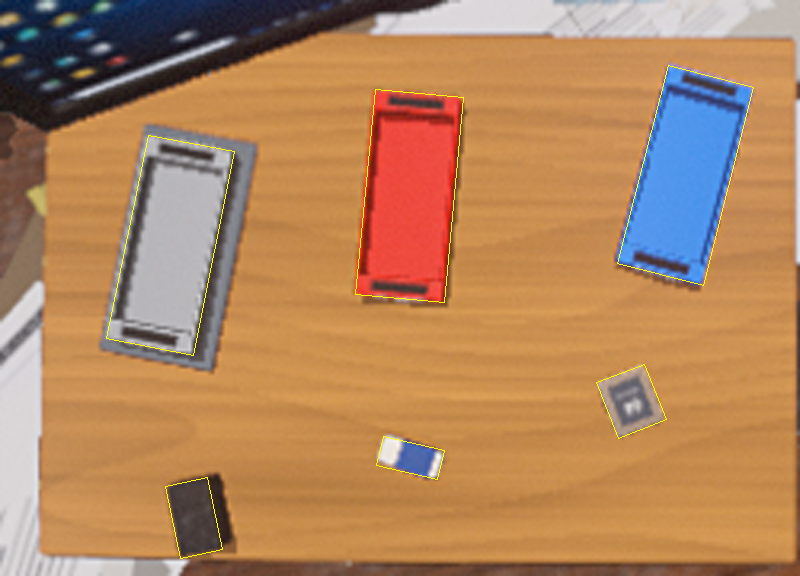

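The overlay matches every outline to about a pixel, and the monitor face stays at x > 640 near the grey tray. I now write the waypoint calculator.

```bash
cat > calc.py <<'E'
import sys; from h import *
# waypoints "x,y,z,psi" (psi = world angle of closing line) -> per call full shift/turn fractions
o=get_obs(); P=np.array(o['ee_pos']); M=R.from_rotvec(o['orientation'])
print('t %.2f'%o['t'],'pos',np.round(P,1),'psi %.3f'%np.arctan2(M.as_matrix()[1,1],M.as_matrix()[0,1]),'w %.1f gf %.1f'%(o['width'],o['grasp_force']),np.round(o['ft_force'],1))
for a in sys.argv[1:]:
    x,y,z,s=map(float,a.split(',')); T=np.array([x,y,z])
    N=R.from_matrix(np.array([[-np.sin(s),np.cos(s),0],[np.cos(s),np.sin(s),0],[0,0,-1.]]).T.T if 0 else np.c_[[-np.sin(s),np.cos(s),0],[np.cos(s),np.sin(s),0],[0,0,-1.]])
    d=(M.inv()*N).as_rotvec(); n=int(np.ceil(max(np.linalg.norm(T-P)/250,np.abs(M.inv().apply(T-P)).max()/195,np.linalg.norm(d)/.515,1e-6)))
    for i in range(n):
        f=M.inv().apply((T-P)/n)/200; print(a if i==0 else '  ',np.round(f,4),np.round(d/n/np.radians(30),4),'rows>=%.1f'%max(np.linalg.norm(f)*4,np.linalg.norm(d)/n/.15))
        M=M*R.from_rotvec(d/n)
    P=T; M=N
E
python3 calc.py 441.4,27,130,0.385 441.4,27,53,0.385
```

```text
t 1.70 pos [198.8 592.5 239.7] psi 1.247 w 87.8 gf 0.0 [-0.5 -0.8  0.1]
441.4,27,130,0.385 [-0.6832 -0.7649  0.1828] [-0.      0.      0.5487] rows>=4.2
   [-0.8719 -0.5399  0.1828] [-0.      0.      0.5487] rows>=4.2
   [-0.9892 -0.2707  0.1828] [-0.      0.      0.5487] rows>=4.2
441.4,27,53,0.385 [0.    0.    0.385] [0. 0. 0.] rows>=1.5
```

```bash
r="x"; python3 -m jog '-0.683 -0.765 0.183 0 0 0.549 -1;-0.683 -0.765 0.183 0 0 0.549 -1;-0.683 -0.765 0.183 0 0 0.549 -1;-0.683 -0.765 0.183 0 0 0.549 -1;-0.683 -0.765 0.183 0 0 0.549 -1;-0.683 -0.765 0.183 0 0 0.549 -1'
python3 -m jog '-0.872 -0.54 0.183 0 0 0.549 -1;-0.872 -0.54 0.183 0 0 0.549 -1;-0.872 -0.54 0.183 0 0 0.549 -1;-0.872 -0.54 0.183 0 0 0.549 -1;-0.872 -0.54 0.183 0 0 0.549 -1;-0.872 -0.54 0.183 0 0 0.549 -1'
python3 -m jog '-0.989 -0.271 0.183 0 0 0.549 -1;-0.989 -0.271 0.183 0 0 0.549 -1;-0.989 -0.271 0.183 0 0 0.549 -1;-0.989 -0.271 0.183 0 0 0.549 -1;-0.989 -0.271 0.183 0 0 0.549 -1;-0.989 -0.271 0.183 0 0 0.549 -1;-0.989 -0.271 0.183 0 0 0.549 -1'
python3 calc.py 441.4,27,53,0.385
python3 - <<'E'
from fit import *
fit('card_case',(441,27,.385),34,('side',))
im=get_image('top');cv2.imwrite('pics/t2.png',cv2.resize(im[200:310,220:370,::-1],(750,550)))
E
```

```text
t: 2.3
ee_pos: [280.2, 402.9, 203.1]
orientation: [-0.949, -2.995, 0.0]
ft_force: [-0.7, -0.0, 0.3]
width: 87.6
grasp_force: 0.0
t: 2.9
ee_pos: [361.6, 215.8, 166.7]
orientation: [1.368, 2.828, 0.001]
ft_force: [-0.4, 1.5, -0.5]
width: 87.4
grasp_force: 0.0
t: 3.6
ee_pos: [441.4, 28.7, 130.1]
orientation: [-1.754, -2.606, -0.001]
ft_force: [-0.4, 0.4, -0.2]
width: 88.0
grasp_force: 0.0
t 3.60 pos [441.4  28.7 130.1] psi 0.386 w 88.0 gf 0.0 [-0.4  0.4 -0.2]
441.4,27,53,0.385 [-0.0081 -0.0033  0.3854] [ 0.0005 -0.0005  0.0022] rows>=1.5
card_case side no maskTraceback (most recent call last):
  File "<stdin>", line 2, in <module>
  File "fit.py", line 32, in fit
    return best.x
           ^^^^
UnboundLocalError: cannot access local variable 'best' where it is not associated with a value
```

```bash
python3 -m jog '0 0 0.13 0 0 0 -1;0 0 0.25 0 0 0 -1;0 0 0.34 0 0 0 -1;0 0 0.38 0 0 0 -1;0 0 0.385 0 0 0 -1;0 0 0.385 0 0 0 -1'; python3 calc.py 441.4,27,53,0.385
python3 -m jog '0 0 0 0 0 0 1;0 0 0 0 0 0 1;0 0 0 0 0 0 1;0 0 0 0 0 0 1;0 0 0 0 0 0 1;0 0 0 0 0 0 1;0 0 0 0 0 0 1;0 0 0 0 0 0 1'
```

```text
t: 4.25
ee_pos: [441.4, 27.7, 53.3]
orientation: [1.754, 2.606, 0.0]
ft_force: [-0.0, -0.7, -0.2]
width: 87.9
grasp_force: 0.0
t 4.25 pos [441.4  27.7  53.3] psi 0.386 w 87.9 gf 0.0 [-0.  -0.7 -0.2]
441.4,27,53,0.385 [-0.0033 -0.0015  0.0017] [0.0009 0.0002 0.0018] rows>=0.0
t: 5.05
ee_pos: [441.2, 26.9, 52.9]
orientation: [-1.756, -2.605, 0.0]
ft_force: [-0.7, -0.6, 1.7]
width: 41.6
grasp_force: 30.0
```

```bash
python3 -m jog '0 0 -0.1 0 0 0 1;0 0 -0.22 0 0 0 1;0 0 -0.33 0 0 0 1;0 0 -0.385 0 0 0 1;0 0 -0.385 0 0 0 1'; python3 calc.py 532.7,351.7,130,-0.18 532.7,351.7,64,-0.18
```

```text
t: 5.55
ee_pos: [442.1, 27.0, 131.0]
orientation: [1.755, 2.603, 0.003]
ft_force: [0.3, -0.3, -0.7]
width: 41.7
grasp_force: 30.0
t 5.55 pos [442.1  27.  131. ] psi 0.385 w 41.7 gf 30.0 [ 0.3 -0.3 -0.7]
532.7,351.7,130,-0.18 [0.6676 0.5145 0.0031] [2.800e-03 2.000e-04 5.392e-01] rows>=3.4
   [0.7845 0.3081 0.0026] [2.800e-03 2.000e-04 5.392e-01] rows>=3.4
532.7,351.7,64,-0.18 [0.   0.   0.33] [0. 0. 0.] rows>=1.3
```

```bash
python3 -m jog '0.1 0.08 0 0 0 0.08 1;0.25 0.19 0 0 0 0.2 1;0.42 0.32 0 0 0 0.34 1;0.57 0.44 0 0 0 0.46 1;0.668 0.515 0.003 0 0 0.539 1;0.668 0.515 0.003 0 0 0.539 1'
python3 -m jog '0.12 0.05 0 0 0 0.08 1;0.3 0.12 0 0 0 0.2 1;0.5 0.2 0 0 0 0.34 1;0.68 0.27 0 0 0 0.46 1;0.785 0.308 0 0 0 0.539 1;0.785 0.308 0 0 0 0.539 1;0.785 0.308 0 0 0 0.539 1;0.785 0.308 0 0 0 0.539 1'
python3 calc.py 532.7,351.7,64,-0.18
```

```text
t: 6.15
ee_pos: [487.0, 191.9, 128.0]
orientation: [-2.102, -2.334, -0.0]
ft_force: [0.1, -0.6, -0.6]
width: 41.4
grasp_force: 30.0
t: 6.95
ee_pos: [531.0, 350.0, 128.4]
orientation: [-2.412, -2.013, 0.004]
ft_force: [0.3, -0.1, 0.5]
width: 41.6
grasp_force: 30.0
t 6.95 pos [531.  350.  128.4] psi -0.180 w 41.6 gf 30.0 [ 0.3 -0.1  0.5]
532.7,351.7,64,-0.18 [0.0106 0.0072 0.3221] [-0.003   0.0034  0.0004] rows>=1.3
```

```bash
python3 -m jog '0.01 0.006 0.1 0 0 0 1;0.01 0.006 0.2 0 0 0 1;0.01 0.006 0.27 0 0 0 1;0.01 0.006 0.3 0 0 0 1;0.01 0.006 0.315 0 0 0 1;0.01 0.006 0.321 0 0 0 1;0.01 0.006 0.322 0 0 0 1;0.01 0.006 0.322 0 0 0 1'
python3 calc.py 532.7,351.7,63,-0.18
```

```text
t: 7.75
ee_pos: [533.7, 353.9, 65.5]
orientation: [2.412, 2.013, 0.002]
ft_force: [-0.4, 0.5, -0.4]
width: 41.4
grasp_force: 30.0
t 7.75 pos [533.7 353.9  65.5] psi -0.180 w 41.4 gf 30.0 [-0.4  0.5 -0.4]
532.7,351.7,63,-0.18 [-0.0117 -0.003   0.0126] [ 0.0015 -0.0013  0.0005] rows>=0.1
```

```bash
python3 -m jog '-0.006 -0.003 0.006 0 0 0 1;-0.01 -0.003 0.013 0 0 0 1;-0.01 -0.003 0.013 0 0 0 1;-0.01 -0.003 0.013 0 0 0 1'
python3 -m jog '0 0 0 0 0 0 -0.27;0 0 0 0 0 0 -0.27;0 0 0 0 0 0 -0.27;0 0 0 0 0 0 -0.27;0 0 -0.1 0 0 0 -0.27;0 0 -0.25 0 0 0 -0.27;0 0 -0.4 0 0 0 -0.27;0 0 -0.4 0 0 0 -0.27'
python3 calc.py 599.9,-9.2,145,1.326 599.9,-9.2,54,1.326
```

```text
t: 8.15
ee_pos: [532.5, 352.1, 63.0]
orientation: [-2.412, -2.013, -0.001]
ft_force: [-1.1, 0.5, 6.7]
width: 42.0
grasp_force: 30.0
t: 8.95
ee_pos: [534.6, 353.2, 146.4]
orientation: [2.411, 2.012, 0.011]
ft_force: [0.9, -0.8, -0.4]
width: 55.4
grasp_force: 0.0
t 8.95 pos [534.6 353.2 146.4] psi -0.180 w 55.4 gf 0.0 [ 0.9 -0.8 -0.4]
599.9,-9.2,145,1.326 [-0.5748  0.215   0.0007] [ 0.0049  0.     -0.9586] rows>=3.3
   [-6.074e-01 -8.810e-02  5.000e-04] [ 0.0049  0.     -0.9586] rows>=3.3
   [-0.4901 -0.3694  0.0011] [ 0.0049  0.     -0.9586] rows>=3.3
599.9,-9.2,54,1.326 [0.    0.    0.455] [0. 0. 0.] rows>=1.8
```

```bash
python3 -m jog '-0.575 0.215 0 0 0 -0.959 -1;-0.575 0.215 0 0 0 -0.959 -1;-0.575 0.215 0 0 0 -0.959 -1;-0.575 0.215 0 0 0 -0.959 -1;-0.575 0.215 0 0 0 -0.959 -1'
python3 -m jog '-0.607 -0.088 0 0 0 -0.959 -1;-0.607 -0.088 0 0 0 -0.959 -1;-0.607 -0.088 0 0 0 -0.959 -1;-0.607 -0.088 0 0 0 -0.959 -1;-0.607 -0.088 0 0 0 -0.959 -1'
python3 -m jog '-0.49 -0.369 0 0 0 -0.959 -1;-0.49 -0.369 0 0 0 -0.959 -1;-0.49 -0.369 0 0 0 -0.959 -1;-0.49 -0.369 0 0 0 -0.959 -1;-0.49 -0.369 0 0 0 -0.959 -1;-0.49 -0.369 0 0 0 -0.959 -1'
python3 calc.py 599.9,-9.2,54,1.326
python3 - <<'E'
from h import *
im=get_image('top');cv2.imwrite('pics/c1.png',cv2.resize(im[160:260,110:230,::-1],(720,600)))
E
```

```text
t: 9.45
ee_pos: [553.9, 229.8, 141.5]
orientation: [-1.838, -2.547, 0.002]
ft_force: [0.6, 0.3, 0.6]
width: 87.3
grasp_force: 0.0
t: 9.95
ee_pos: [575.8, 109.9, 141.7]
orientation: [-1.148, -2.924, 0.0]
ft_force: [0.6, -0.9, -0.5]
width: 88.1
grasp_force: 0.0
t: 10.55
ee_pos: [597.6, -9.4, 142.0]
orientation: [-0.387, -3.117, -0.0]
ft_force: [0.5, 0.2, 0.1]
width: 87.5
grasp_force: 0.0
t 10.55 pos [597.6  -9.4 142. ] psi 1.324 w 87.5 gf 0.0 [0.5 0.2 0.1]
599.9,-9.2,54,1.326 [-0.0112  0.0039  0.4399] [ 0.0001 -0.001  -0.0041] rows>=1.8
```

View pics/c1.png

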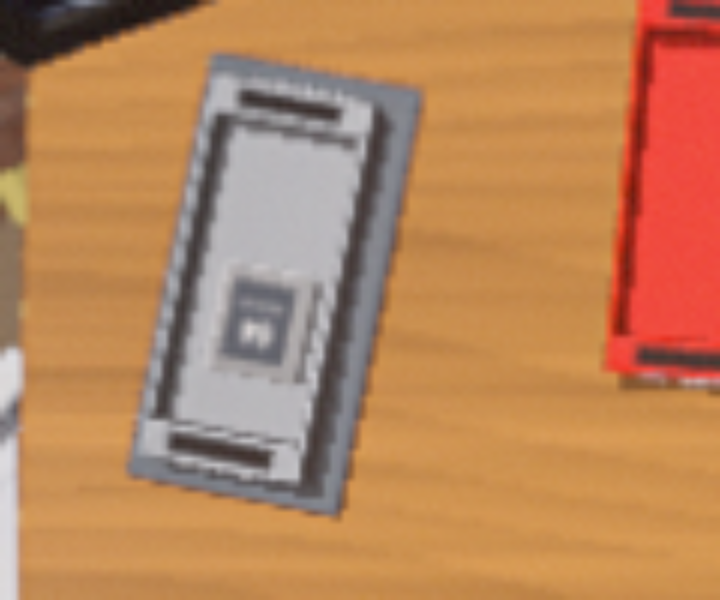

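The case lies flat in the well of the grey tray, at crop (258,325). Next I grasp the blue tray.

```bash
python3 -m jog '-0.01 0.003 0.13 0 0 0 -1;-0.01 0.003 0.27 0 0 0 -1;-0.01 0.003 0.36 0 0 0 -1;-0.01 0.003 0.42 0 0 0 -1;-0.01 0.003 0.44 0 0 0 -1;-0.01 0.003 0.44 0 0 0 -1;-0.01 0.003 0.44 0 0 0 -1'
python3 -m jog '0 0 0 0 0 0 1;0 0 0 0 0 0 1;0 0 0 0 0 0 1;0 0 0 0 0 0 1;0 0 0 0 0 0 1;0 0 0 0 0 0 1'
python3 calc.py 599.9,-9.2,54,1.326
python3 - <<'E'
from fit import *
fit('card_case',(532,352,-.18),44,('top',))
fit('blue_tray',(600,-9,-.25),34)
E
```

```text
t: 11.3
ee_pos: [600.5, -10.2, 55.1]
orientation: [0.383, 3.117, 0.0]
ft_force: [1.1, -0.1, 0.7]
width: 87.9
grasp_force: 0.0
t: 11.9
ee_pos: [600.0, -10.4, 54.6]
orientation: [0.383, 3.118, 0.0]
ft_force: [-1.2, 0.1, 5.0]
width: 61.7
grasp_force: 29.9
t 11.90 pos [600.  -10.4  54.6] psi 1.326 w 61.7 gf 29.9 [-1.2  0.1  5. ]
599.9,-9.2,54,1.326 [0.0019 0.0059 0.0031] [0.0001 0.0007 0.0009] rows>=0.0
card_case top [531.5 353.1] yaw -0.184 cost 0.096
blue_tray top [606.4  -9.1] yaw -0.236 cost 0.905
blue_tray side [598.5  -9.9] yaw -0.249 cost 0.139
blue_tray top+side [601.5 -10.4] yaw -0.290 cost 1.046
```

```bash
python3 -m jog '0 0 -0.05 0 0 0 1;0 0 -0.15 0 0 0 1;0 0 -0.26 0 0 0 1;0 0 -0.36 0 0 0 1;0 0 -0.38 0 0 0 1;0 0 -0.38 0 0 0 1'; python3 calc.py 547.3,348.7,130,1.391 547.3,348.7,88,1.391
```

```text
t: 12.65
ee_pos: [600.1, -10.4, 130.9]
orientation: [0.383, 3.117, 0.0]
ft_force: [0.4, 0.7, -1.7]
width: 61.7
grasp_force: 29.9
t 12.65 pos [600.1 -10.4 130.9] psi 1.327 w 61.7 gf 29.9 [ 0.4  0.7 -1.7]
547.3,348.7,130,1.391 [0.3452 0.8392 0.0019] [ 0.0002  0.0012 -0.0615] rows>=3.6
   [0.318  0.8499 0.002 ] [ 0.0002  0.0012 -0.0615] rows>=3.6
547.3,348.7,88,1.391 [0.   0.   0.21] [0. 0. 0.] rows>=0.8
```

```bash
python3 -m jog '0.04 0.1 0 0 0 -0.01 1;0.1 0.25 0 0 0 -0.02 1;0.18 0.43 0 0 0 -0.04 1;0.26 0.62 0 0 0 -0.05 1;0.32 0.78 0 0 0 -0.062 1;0.345 0.84 0 0 0 -0.062 1;0.345 0.84 0 0 0 -0.062 1'
python3 -m jog '0.04 0.1 0 0 0 -0.01 1;0.1 0.25 0 0 0 -0.02 1;0.16 0.43 0 0 0 -0.04 1;0.23 0.62 0 0 0 -0.05 1;0.29 0.78 0 0 0 -0.062 1;0.318 0.85 0 0 0 -0.062 1;0.318 0.85 0 0 0 -0.062 1;0.318 0.85 0 0 0 -0.062 1'
python3 calc.py 547.3,348.7,88,1.391
python3 - <<'E'
from fit import *
o=get_obs();print(o['ee_pos'])
fit('blue_tray',(547,349,-.18),o['ee_pos'][2]-20.6,('side',))
save('side','b1.png')
E
```

```text
t: 13.35
ee_pos: [572.6, 170.5, 129.2]
orientation: [-0.328, -3.123, 0.001]
ft_force: [0.5, -0.7, -1.4]
width: 62.0
grasp_force: 29.9
t: 14.15
ee_pos: [547.1, 347.1, 129.7]
orientation: [-0.282, -3.128, 0.002]
ft_force: [0.5, 0.2, -1.6]
width: 62.1
grasp_force: 29.9
t 14.15 pos [547.1 347.1 129.7] psi 1.391 w 62.1 gf 29.9 [ 0.5  0.2 -1.6]
547.3,348.7,88,1.391 [0.0004 0.0082 0.2086] [-0.0026 -0.0014 -0.0002] rows>=0.8
[547.13124108 347.11939395 129.72060713]
blue_tray side no maskTraceback (most recent call last):
  File "<stdin>", line 3, in <module>
  File "fit.py", line 32, in fit
    return best.x
           ^^^^
UnboundLocalError: cannot access local variable 'best' where it is not associated with a value
```

```bash
python3 -m jog '0 0.004 0.05 0 0 0 1;0 0.004 0.12 0 0 0 1;0 0.004 0.17 0 0 0 1;0 0.004 0.19 0 0 0 1;0 0.004 0.19 0 0 0 1;0 0.004 0.19 0 0 0 1'
python3 calc.py 547.3,348.7,86.5,1.391
```

```text
t: 14.8
ee_pos: [547.3, 349.7, 92.2]
orientation: [-0.281, -3.129, 0.0]
ft_force: [0.3, -0.1, -1.7]
width: 61.9
grasp_force: 29.9
t 14.80 pos [547.3 349.7  92.2] psi 1.392 w 61.9 gf 29.9 [ 0.3 -0.1 -1.7]
547.3,348.7,86.5,1.391 [-0.0011 -0.0049  0.0284] [-0.0002 -0.0001  0.0011] rows>=0.1
```

```bash
python3 -m jog '-0.001 -0.005 0.01 0 0 0 1;-0.001 -0.005 0.018 0 0 0 1;-0.001 -0.005 0.024 0 0 0 1;-0.001 -0.005 0.028 0 0 0 1;-0.001 -0.005 0.028 0 0 0 1;-0.001 -0.005 0.028 0 0 0 1'
python3 calc.py 547.3,348.7,86.5,1.391
```

```text
t: 15.4
ee_pos: [547.2, 348.7, 86.7]
orientation: [0.281, 3.129, 0.0]
ft_force: [0.1, 0.6, -1.1]
width: 61.8
grasp_force: 29.9
t 15.40 pos [547.2 348.7  86.7] psi 1.392 w 61.8 gf 29.9 [ 0.1  0.6 -1.1]
547.3,348.7,86.5,1.391 [-0.0003  0.0001  0.0011] [0.0001 0.0001 0.001 ] rows>=0.0
```

Not yet bearing on the rim, so I lower it a touch, release, rise and check.

```bash
python3 -m jog '0 0 0.003 0 0 0 1;0 0 0.006 0 0 0 1;0 0 0.006 0 0 0 1'
python3 -m jog '0 0 0 0 0 0 -1;0 0 0 0 0 0 -1;0 0 0 0 0 0 -1;0 0 0 0 0 0 -1;0 0 -0.1 0 0 0 -1;0 0 -0.25 0 0 0 -1;0 0 -0.4 0 0 0 -1;0 0 -0.4 0 0 0 -1'
python3 calc.py 400.6,181.8,150,1.355 400.6,181.8,56,1.355
```

```text
t: 15.7
ee_pos: [547.2, 348.7, 86.7]
orientation: [0.281, 3.129, 0.0]
ft_force: [-3.2, -2.1, 8.1]
width: 61.8
grasp_force: 29.9
t: 16.5
ee_pos: [549.5, 350.1, 169.7]
orientation: [0.281, 3.123, 0.007]
ft_force: [0.6, 0.4, 0.6]
width: 87.7
grasp_force: 0.0
t 16.50 pos [549.5 350.1 169.7] psi 1.392 w 87.7 gf 0.0 [0.6 0.4 0.6]
400.6,181.8,150,1.355 [ 0.5829 -0.961   0.0908] [0.0094 0.0101 0.0698] rows>=4.5
400.6,181.8,56,1.355 [0.   0.   0.47] [0. 0. 0.] rows>=1.9
```

```bash
python3 -m jog '0.583 -0.961 0.09 0 0 0.07 -1;0.583 -0.961 0.09 0 0 0.07 -1;0.583 -0.961 0.09 0 0 0.07 -1;0.583 -0.961 0.09 0 0 0.07 -1;0.583 -0.961 0.09 0 0 0.07 -1;0.583 -0.961 0.09 0 0 0.07 -1;0.583 -0.961 0.09 0 0 0.07 -1'
python3 calc.py 400.6,181.8,56,1.355
python3 - <<'E'
from fit import *
a=get_image('top'); b=get_image('side')
cv2.imwrite('pics/s1.png',np.hstack([cv2.resize(a[150:260,100:220],(400,366)),cv2.resize(b[230:310,200:320],(400,366))])[:,:,::-1])
fit('blue_tray',(547,349,-.18),66)
fit('base_tray',(547,349,-.18),34)
E
```

```text
t: 17.2
ee_pos: [398.6, 180.4, 147.4]
orientation: [0.34, 3.123, 0.001]
ft_force: [0.6, 0.3, -0.0]
width: 87.9
grasp_force: 0.0
t 17.20 pos [398.6 180.4 147.4] psi 1.354 w 87.9 gf 0.0 [ 0.6  0.3 -0. ]
400.6,181.8,56,1.355 [-0.0081  0.009   0.4571] [ 0.0007  0.0009 -0.0018] rows>=1.8
blue_tray side no mask
blue_tray top [547.8 350.3] yaw -0.198 cost 0.039
base_tray top [548.1 346.8] yaw -0.170 cost 0.819
base_tray side [547.2 347.2] yaw -0.175 cost 0.466
base_tray top+side [547.5 346.8] yaw -0.179 cost 1.285
```

View pics/s1.png

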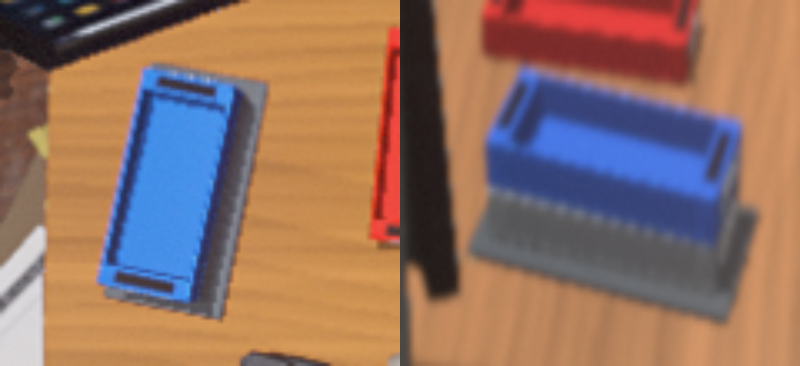

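The blue tray sits squarely on the grey one: the fits differ by less than 1 mm. Now the eraser.

```bash
python3 -m jog '-0.004 0.004 0.13 0 0 0 -1;-0.004 0.004 0.27 0 0 0 -1;-0.004 0.004 0.38 0 0 0 -1;-0.004 0.004 0.44 0 0 0 -1;-0.004 0.004 0.457 0 0 0 -1;-0.004 0.004 0.457 0 0 0 -1;-0.004 0.004 0.457 0 0 0 -1'
python3 -m jog '0 0 0 0 0 0 1;0 0 0 0 0 0 1;0 0 0 0 0 0 1;0 0 0 0 0 0 1;0 0 0 0 0 0 1;0 0 0 0 0 0 1;0 0 0 0 0 0 1;0 0 0 0 0 0 1'
python3 -m jog '0 0 -0.1 0 0 0 1;0 0 -0.25 0 0 0 1;0 0 -0.4 0 0 0 1;0 0 -0.49 0 0 0 1;0 0 -0.49 0 0 0 1'
python3 calc.py 533,351.5,155,-0.18 533,351.5,92,-0.18
```

```text
t: 18.2
ee_pos: [399.7, 181.2, 56.7]
orientation: [0.338, 3.122, 0.001]
ft_force: [0.8, -0.2, 0.1]
width: 88.1
grasp_force: 0.0
t: 19.0
ee_pos: [399.2, 180.9, 56.1]
orientation: [0.339, 3.123, -0.0]
ft_force: [-0.2, -0.8, 1.5]
width: 44.0
grasp_force: 29.6
t: 19.5
ee_pos: [400.5, 181.5, 156.1]
orientation: [0.338, 3.119, 0.004]
ft_force: [-0.5, 0.2, -0.7]
width: 44.3
grasp_force: 29.6
t 19.50 pos [400.5 181.5 156.1] psi 1.355 w 44.3 gf 29.6 [-0.5  0.2 -0.7]
533,351.5,155,-0.18 [-0.1549  0.324   0.0033] [3.300e-03 6.000e-04 9.771e-01] rows>=3.4
   [0.0235 0.3584 0.0026] [3.300e-03 6.000e-04 9.771e-01] rows>=3.4
   [0.196  0.301  0.0021] [3.300e-03 6.000e-04 9.771e-01] rows>=3.4
533,351.5,92,-0.18 [0.    0.    0.315] [0. 0. 0.] rows>=1.3
```

```bash
python3 -m jog '-0.02 0.05 0 0 0 0.14 1;-0.06 0.12 0 0 0 0.38 1;-0.1 0.21 0 0 0 0.64 1;-0.14 0.29 0 0 0 0.88 1;-0.155 0.324 0.003 0 0 0.977 1;-0.155 0.324 0.003 0 0 0.977 1'
python3 -m jog '0 0.05 0 0 0 0.14 1;0.01 0.13 0 0 0 0.38 1;0.015 0.23 0 0 0 0.64 1;0.02 0.32 0 0 0 0.88 1;0.024 0.358 0.003 0 0 0.977 1;0.024 0.358 0.003 0 0 0.977 1'
python3 -m jog '0.03 0.05 0 0 0 0.14 1;0.08 0.12 0 0 0 0.38 1;0.13 0.2 0 0 0 0.64 1;0.18 0.27 0 0 0 0.88 1;0.196 0.301 0.002 0 0 0.977 1;0.196 0.301 0.002 0 0 0.977 1;0.196 0.301 0.002 0 0 0.977 1;0.196 0.301 0.002 0 0 0.977 1'
python3 calc.py 533,351.5,96,-0.18
```

```text
t: 20.1
ee_pos: [443.3, 238.0, 152.0]
orientation: [-1.117, -2.935, 0.002]
ft_force: [-0.4, 0.1, -0.7]
width: 44.1
grasp_force: 29.6
t: 20.7
ee_pos: [487.1, 294.3, 151.7]
orientation: [-1.822, -2.559, 0.002]
ft_force: [-0.5, -0.2, -0.3]
width: 43.8
grasp_force: 29.6
t: 21.5
ee_pos: [530.7, 350.0, 152.1]
orientation: [-2.41, -2.015, 0.002]
ft_force: [0.2, -0.9, -1.1]
width: 44.1
grasp_force: 29.6
t 21.50 pos [530.7 350.  152.1] psi -0.178 w 44.1 gf 29.6 [ 0.2 -0.9 -1.1]
533,351.5,96,-0.18 [0.0097 0.0102 0.2803] [-0.0019  0.0019  0.0035] rows>=1.1
```

```bash
python3 -m jog '0.004 0.006 0.1 0 0 0 1;0.004 0.006 0.19 0 0 0 1;0.004 0.006 0.25 0 0 0 1;0.004 0.006 0.275 0 0 0 1;0.004 0.006 0.275 0 0 0 1;0.004 0.006 0.275 0 0 0 1'
python3 calc.py 533,351.5,92,-0.18
```

```text
t: 22.1
ee_pos: [533.1, 351.7, 98.0]
orientation: [2.412, 2.013, 0.001]
ft_force: [1.1, -0.3, 0.0]
width: 44.0
grasp_force: 29.6
t 22.10 pos [533.1 351.7  98. ] psi -0.180 w 44.0 gf 29.6 [ 1.1 -0.3  0. ]
533,351.5,92,-0.18 [-0.0009 -0.0004  0.0301] [ 0.001  -0.001   0.0007] rows>=0.1
```

```bash
python3 -m jog '0 0 0.012 0 0 0 1;0 0 0.022 0 0 0 1;0 0 0.028 0 0 0 1;0 0 0.03 0 0 0 1;0 0 0.03 0 0 0 1;0 0 0.03 0 0 0 1'
python3 calc.py 533,351.5,92,-0.18
```

```text
t: 22.7
ee_pos: [532.9, 351.6, 92.1]
orientation: [2.412, 2.013, 0.001]
ft_force: [-1.7, -1.2, 5.3]
width: 44.2
grasp_force: 29.6
t 22.70 pos [532.9 351.6  92.1] psi -0.180 w 44.2 gf 29.6 [-1.7 -1.2  5.3]
533,351.5,92,-0.18 [-0.0004  0.0003  0.0007] [ 0.0006 -0.0006  0.0005] rows>=0.0
```

```bash
python3 -m jog '0 0 0 0 0 0 -0.3;0 0 0 0 0 0 -0.3;0 0 0 0 0 0 -0.3;0 0 0 0 0 0 -0.3;0 0 -0.08 0 0 0 -0.3;0 0 -0.2 0 0 0 -0.3;0 0 -0.3 0 0 0 -0.3;0 0 -0.3 0 0 0 -0.3'
python3 calc.py 584.2,184,145,1.492 584.2,184,54,1.492
```

```text
t: 23.5
ee_pos: [534.7, 352.7, 155.4]
orientation: [2.411, 2.013, 0.01]
ft_force: [0.1, 0.2, 0.2]
width: 57.1
grasp_force: 0.0
t 23.50 pos [534.7 352.7 155.4] psi -0.180 w 57.1 gf 0.0 [0.1 0.2 0.2]
584.2,184,145,1.492 [-0.1965  0.0985  0.0126] [ 3.400e-03  3.000e-04 -7.982e-01] rows>=2.8
   [-0.2196  0.0103  0.0125] [ 3.400e-03  3.000e-04 -7.982e-01] rows>=2.8
   [-0.2048 -0.0797  0.0125] [ 3.400e-03  3.000e-04 -7.982e-01] rows>=2.8
   [-0.1549 -0.1559  0.0127] [ 3.400e-03  3.000e-04 -7.982e-01] rows>=2.8
584.2,184,54,1.492 [0.    0.    0.455] [0. 0. 0.] rows>=1.8
```

```bash
python3 -m jog '-0.196 0.098 0.012 0 0 -0.798 -1;-0.196 0.098 0.012 0 0 -0.798 -1;-0.196 0.098 0.012 0 0 -0.798 -1;-0.196 0.098 0.012 0 0 -0.798 -1'
python3 -m jog '-0.22 0.01 0.012 0 0 -0.798 -1;-0.22 0.01 0.012 0 0 -0.798 -1;-0.22 0.01 0.012 0 0 -0.798 -1;-0.22 0.01 0.012 0 0 -0.798 -1'
python3 -m jog '-0.205 -0.08 0.012 0 0 -0.798 -1;-0.205 -0.08 0.012 0 0 -0.798 -1;-0.205 -0.08 0.012 0 0 -0.798 -1;-0.205 -0.08 0.012 0 0 -0.798 -1'
python3 -m jog '-0.155 -0.156 0.012 0 0 -0.798 -1;-0.155 -0.156 0.012 0 0 -0.798 -1;-0.155 -0.156 0.012 0 0 -0.798 -1;-0.155 -0.156 0.012 0 0 -0.798 -1;-0.155 -0.156 0.012 0 0 -0.798 -1;-0.155 -0.156 0.012 0 0 -0.798 -1;-0.155 -0.156 0.012 0 0 -0.798 -1'
python3 calc.py 584.2,184,54,1.492
python3 - <<'E'
from h import *
a=get_image('top'); b=get_image('side')
cv2.imwrite('pics/e1.png',np.hstack([cv2.resize(a[150:260,100:220],(400,366)),cv2.resize(b[210:310,200:320],(400,366))])[:,:,::-1])
E
```

```text
t: 23.9
ee_pos: [544.9, 308.9, 148.7]
orientation: [-1.941, -2.47, 0.001]
ft_force: [0.4, -0.2, 0.7]
width: 85.2
grasp_force: 0.0
t: 24.3
ee_pos: [557.3, 267.0, 146.4]
orientation: [-1.391, -2.817, 0.001]
ft_force: [0.0, 0.6, 0.1]
width: 87.8
grasp_force: 0.0
t: 24.7
ee_pos: [569.6, 224.9, 144.1]
orientation: [-0.779, -3.043, 0.0]
ft_force: [0.8, -0.3, 0.1]
width: 87.5
grasp_force: 0.0
t: 25.4
ee_pos: [582.0, 183.0, 141.9]
orientation: [0.128, 3.139, -0.0]
ft_force: [0.0, -0.5, 0.2]
width: 88.1
grasp_force: 0.0
t 25.40 pos [582.  183.  141.9] psi 1.489 w 88.1 gf 0.0 [ 0.  -0.5  0.2]
584.2,184,54,1.492 [-0.0106  0.0058  0.4394] [-0.      0.     -0.0049] rows>=1.8
```

View pics/e1.png

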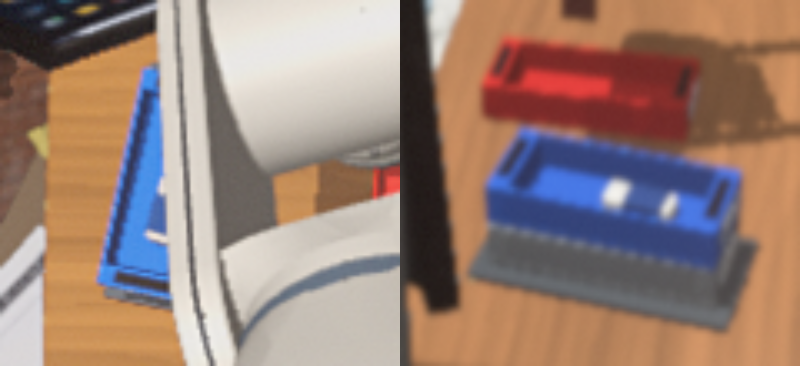

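The eraser lies flat in the blue tray, at (640,200) in the right half. Now I grasp the red tray.

```bash
python3 -m jog '-0.006 0.004 0.13 0 0 -0.003 -1;-0.006 0.004 0.27 0 0 -0.003 -1;-0.006 0.004 0.37 0 0 -0.003 -1;-0.006 0.004 0.42 0 0 -0.003 -1;-0.006 0.004 0.439 0 0 -0.003 -1;-0.006 0.004 0.439 0 0 -0.003 -1;-0.006 0.004 0.439 0 0 -0.003 -1'
python3 -m jog '0 0 0 0 0 0 1;0 0 0 0 0 0 1;0 0 0 0 0 0 1;0 0 0 0 0 0 1;0 0 0 0 0 0 1;0 0 0 0 0 0 1;0 0 0 0 0 0 1'
python3 calc.py 584.2,184,54,1.492
```

```text
t: 26.2
ee_pos: [584.0, 183.6, 55.0]
orientation: [0.122, 3.138, 0.001]
ft_force: [0.6, -0.0, 0.3]
width: 87.7
grasp_force: 0.0
t: 26.9
ee_pos: [583.5, 183.5, 54.4]
orientation: [0.122, 3.139, 0.0]
ft_force: [-0.5, -0.6, 5.1]
width: 61.6
grasp_force: 30.0
t 26.90 pos [583.5 183.5  54.4] psi 1.493 w 61.6 gf 30.0 [-0.5 -0.6  5.1]
584.2,184,54,1.492 [-0.0031  0.0028  0.0022] [0.0003 0.0007 0.0021] rows>=0.0
```

```bash
python3 -m jog '0 0 -0.05 0 0 0 1;0 0 -0.15 0 0 0 1;0 0 -0.28 0 0 0 1;0 0 -0.4 0 0 0 1;0 0 -0.48 0 0 0 1;0 0 -0.5 0 0 0 1;0 0 -0.5 0 0 0 1'; python3 calc.py 547.1,348.7,153,1.392
```

```text
t: 27.6
ee_pos: [583.4, 183.4, 154.4]
orientation: [0.122, 3.139, 0.0]
ft_force: [-0.0, 0.0, -1.4]
width: 62.0
grasp_force: 30.0
t 27.60 pos [583.4 183.4 154.4] psi 1.493 w 62.0 gf 30.0 [-0.   0.  -1.4]
547.1,348.7,153,1.392 [0.2451 0.81   0.0069] [0.0005 0.0011 0.193 ] rows>=3.4
```

```bash
python3 -m jog '0.03 0.1 0 0 0 0.02 1;0.08 0.25 0 0 0 0.06 1;0.13 0.43 0 0 0 0.1 1;0.19 0.62 0 0 0 0.15 1;0.23 0.76 0 0 0 0.19 1;0.245 0.81 0 0 0 0.193 1;0.245 0.81 0 0 0 0.193 1;0.245 0.81 0 0 0 0.193 1'
python3 -m jog '0 0 0.04 0 0 0 1;0 0 0.09 0 0 0 1;0 0 0.13 0 0 0 1;0 0 0.16 0 0 0 1;0 0 0.17 0 0 0 1;0 0 0.17 0 0 0 1;0 0 0.17 0 0 0 1'
python3 calc.py 547.1,348.7,112.2,1.392
```

```text
t: 28.4
ee_pos: [546.7, 347.6, 153.1]
orientation: [-0.28, -3.128, 0.002]
ft_force: [-0.5, 0.7, -0.2]
width: 62.0
grasp_force: 30.0
t: 29.1
ee_pos: [547.2, 348.8, 120.3]
orientation: [0.28, 3.129, 0.0]
ft_force: [0.3, -0.1, -0.5]
width: 61.8
grasp_force: 30.0
t 29.10 pos [547.2 348.8 120.3] psi 1.392 w 61.8 gf 30.0 [ 0.3 -0.1 -0.5]
547.1,348.7,112.2,1.392 [ 0.0006 -0.0006  0.0403] [0.0004 0.0005 0.0002] rows>=0.2
```

```bash
python3 -m jog '0 0 0.012 0 0 0 1;0 0 0.022 0 0 0 1;0 0 0.03 0 0 0 1;0 0 0.036 0 0 0 1;0 0 0.039 0 0 0 1;0 0 0.04 0 0 0 1;0 0 0.042 0 0 0 1;0 0 0.042 0 0 0 1'
python3 calc.py 547.1,348.7,112,1.392
```

```text
t: 29.9
ee_pos: [547.0, 348.7, 112.4]
orientation: [0.28, 3.129, 0.0]
ft_force: [-3.0, -2.1, 6.4]
width: 61.8
grasp_force: 30.0
t 29.90 pos [547.  348.7 112.4] psi 1.392 w 61.8 gf 30.0 [-3.  -2.1  6.4]
547.1,348.7,112,1.392 [-0.0003  0.      0.0022] [0.0001 0.0001 0.0002] rows>=0.0
```

```bash
python3 -m jog '0 0 0 0 0 0 -1;0 0 0 0 0 0 -1;0 0 0 0 0 0 -1;0 0 0 0 0 0 -1;0 0 -0.08 0 0 0 -1;0 0 -0.2 0 0 0 -1;0 0 -0.3 0 0 0 -1;0 0 -0.3 0 0 0 -1'
python3 calc.py 361,326.6,150,0.225 361,326.6,58,0.225
```

```text
t: 30.7
ee_pos: [549.0, 349.9, 175.7]
orientation: [0.28, 3.124, 0.006]
ft_force: [0.3, 0.6, 0.2]
width: 88.1
grasp_force: 0.0
t 30.70 pos [549.  349.9 175.7] psi 1.392 w 88.1 gf 0.0 [0.3 0.6 0.2]
361,326.6,150,0.225 [ 0.3016 -0.0941  0.041 ] [0.0042 0.0011 0.7429] rows>=2.6
   [ 0.2434 -0.2014  0.0415] [0.0042 0.0011 0.7429] rows>=2.6
   [ 0.1489 -0.2785  0.0422] [0.0042 0.0011 0.7429] rows>=2.6
361,326.6,58,0.225 [0.   0.   0.46] [0. 0. 0.] rows>=1.8
```

```bash
python3 -m jog '0.302 -0.094 0.041 0 0 0.743 -1;0.302 -0.094 0.041 0 0 0.743 -1;0.302 -0.094 0.041 0 0 0.743 -1;0.302 -0.094 0.041 0 0 0.743 -1'
python3 -m jog '0.243 -0.201 0.041 0 0 0.743 -1;0.243 -0.201 0.041 0 0 0.743 -1;0.243 -0.201 0.041 0 0 0.743 -1;0.243 -0.201 0.041 0 0 0.743 -1'
python3 -m jog '0.149 -0.279 0.042 0 0 0.743 -1;0.149 -0.279 0.042 0 0 0.743 -1;0.149 -0.279 0.042 0 0 0.743 -1;0.149 -0.279 0.042 0 0 0.743 -1;0.149 -0.279 0.042 0 0 0.743 -1;0.149 -0.279 0.042 0 0 0.743 -1'
python3 calc.py 361,326.6,58,0.225
python3 - <<'E'
from fit import *
a=get_image('top'); b=get_image('side')
cv2.imwrite('pics/r1.png',np.hstack([cv2.resize(a[150:260,100:220],(400,366)),cv2.resize(b[210:310,200:320],(400,366))])[:,:,::-1])
fit('red_tray',(547,349,-.18),92,('top',))
E
```

```text
t: 31.1
ee_pos: [483.6, 340.8, 163.2]
orientation: [-0.88, -3.015, 0.001]
ft_force: [-0.0, 0.2, 0.1]
width: 87.6
grasp_force: 0.0
t: 31.5
ee_pos: [421.7, 333.3, 155.2]
orientation: [1.444, 2.79, 0.0]
ft_force: [1.4, -0.4, 0.4]
width: 87.5
grasp_force: 0.0
t: 32.1
ee_pos: [359.7, 325.6, 146.9]
orientation: [1.955, 2.459, 0.001]
ft_force: [0.3, -0.1, -1.2]
width: 87.9
grasp_force: 0.0
t 32.10 pos [359.7 325.6 146.9] psi 0.228 w 87.9 gf 0.0 [ 0.3 -0.1 -1.2]
361,326.6,58,0.225 [0.0031 0.0074 0.4447] [ 0.0011 -0.0005  0.0051] rows>=1.8
red_tray top [546.5 349.7] yaw -0.178 cost 0.049
```

View pics/r1.png

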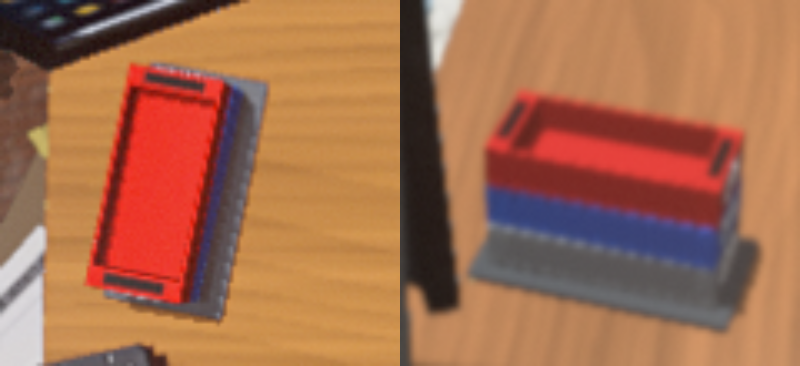

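The stack is lined up in both views. Now the adaptor.

```bash
python3 -m jog '0 0.003 0.13 0 0 0 -1;0 0.003 0.27 0 0 0 -1;0 0.003 0.38 0 0 0 -1;0 0.003 0.43 0 0 0 -1;0 0.003 0.445 0 0 0 -1;0 0.003 0.445 0 0 0 -1;0 0.003 0.445 0 0 0 -1'
python3 -m jog '0 0 0 0 0 0 1;0 0 0 0 0 0 1;0 0 0 0 0 0 1;0 0 0 0 0 0 1;0 0 0 0 0 0 1;0 0 0 0 0 0 1;0 0 0 0 0 0 1;0 0 0 0 0 0 1'
python3 calc.py 361,326.6,58,0.225
python3 -m jog '0 0 -0.06 0 0 0 1;0 0 -0.18 0 0 0 1;0 0 -0.34 0 0 0 1;0 0 -0.5 0 0 0 1;0 0 -0.62 0 0 0 1;0 0 -0.65 0 0 0 1;0 0 -0.65 0 0 0 1'
python3 calc.py 533,351,188,-0.18 533,351,122,-0.18
```

```text
t: 32.95
ee_pos: [360.1, 326.0, 58.7]
orientation: [1.958, 2.457, 0.002]
ft_force: [0.4, 0.3, 0.5]
width: 87.8
grasp_force: 0.0
t: 33.75
ee_pos: [359.6, 325.6, 58.0]
orientation: [1.958, 2.457, 0.0]
ft_force: [-0.2, -0.3, 2.9]
width: 49.7
grasp_force: 30.0
t 33.75 pos [359.6 325.6  58. ] psi 0.225 w 49.7 gf 30.0 [-0.2 -0.3  2.9]
361,326.6,58,0.225 [ 0.0034  0.0079 -0.0001] [ 0.0003 -0.0001 -0.0002] rows>=0.0
t: 34.45
ee_pos: [359.8, 325.8, 188.8]
orientation: [1.958, 2.456, 0.003]
ft_force: [-1.3, -0.5, -1.3]
width: 49.6
grasp_force: 30.0
t 34.45 pos [359.8 325.8 188.8] psi 0.225 w 49.6 gf 30.0 [-1.3 -0.5 -1.3]
533,351,188,-0.18 [-0.0702  0.8722  0.0056] [ 0.0033 -0.0027  0.7734] rows>=3.5
533,351,122,-0.18 [0.   0.   0.33] [0. 0. 0.] rows>=1.3
```

```bash
python3 -m jog '-0.01 0.11 0 0 0 0.1 1;-0.02 0.28 0 0 0 0.25 1;-0.04 0.47 0 0 0 0.42 1;-0.055 0.66 0 0 0 0.59 1;-0.066 0.81 0 0 0 0.72 1;-0.07 0.872 0 0 0 0.773 1;-0.07 0.872 0 0 0 0.773 1;-0.07 0.872 0 0 0 0.773 1'
python3 -m jog '0 0 0.08 0 0 0 1;0 0 0.17 0 0 0 1;0 0 0.24 0 0 0 1;0 0 0.28 0 0 0 1;0 0 0.29 0 0 0 1;0 0 0.29 0 0 0 1;0 0 0.29 0 0 0 1'
python3 calc.py 533,351,120,-0.18
```

```text
t: 35.25
ee_pos: [531.0, 350.1, 186.5]
orientation: [-2.41, -2.014, 0.005]
ft_force: [0.9, -0.3, -0.2]
width: 49.5
grasp_force: 30.0
t: 35.95
ee_pos: [533.0, 351.1, 130.5]
orientation: [2.412, 2.013, 0.002]
ft_force: [-0.4, -0.1, -1.0]
width: 49.8
grasp_force: 30.0
t 35.95 pos [533.  351.1 130.5] psi -0.180 w 49.8 gf 30.0 [-0.4 -0.1 -1. ]
533,351,120,-0.18 [-0.0003  0.      0.0525] [ 0.0015 -0.0014  0.0005] rows>=0.2
```

```bash
python3 -m jog '0 0 0.015 0 0 0 1;0 0 0.03 0 0 0 1;0 0 0.042 0 0 0 1;0 0 0.048 0 0 0 1;0 0 0.051 0 0 0 1;0 0 0.053 0 0 0 1;0 0 0.053 0 0 0 1;0 0 0.053 0 0 0 1'
python3 calc.py 533,351,120,-0.18
```

```text
t: 36.75
ee_pos: [532.6, 350.7, 120.0]
orientation: [2.412, 2.013, -0.0]
ft_force: [-2.6, -1.9, 5.8]
width: 50.1
grasp_force: 30.0
t 36.75 pos [532.6 350.7 120. ] psi -0.180 w 50.1 gf 30.0 [-2.6 -1.9  5.8]
533,351,120,-0.18 [0.0017 0.0019 0.0001] [-0.0001  0.0002  0.0005] rows>=0.0
```

```bash
python3 -m jog '0 0 0 0 0 0 -0.23;0 0 0 0 0 0 -0.23;0 0 0 0 0 0 -0.23;0 0 0 0 0 0 -0.23;0 0 -0.06 0 0 0 -0.23;0 0 -0.18 0 0 0 -0.23;0 0 -0.35 0 0 0 -0.23;0 0 -0.35 0 0 0 -0.23'
python3 calc.py 380,230,200,-0.18
```

```text
t: 37.55
ee_pos: [535.2, 352.4, 194.8]
orientation: [2.411, 2.012, 0.013]
ft_force: [-0.7, 0.6, -0.0]
width: 54.4
grasp_force: 0.0
t 37.55 pos [535.2 352.4 194.8] psi -0.180 w 54.4 gf 0.0 [-0.7  0.6 -0. ]
380,230,200,-0.18 [-0.7408 -0.6538 -0.0345] [ 0.0119 -0.011   0.0003] rows>=4.0
```

```bash
python3 -m jog '-0.74 -0.654 -0.03 0 0 0 -0.23;-0.74 -0.654 -0.03 0 0 0 -0.23;-0.74 -0.654 -0.03 0 0 0 -0.23;-0.74 -0.654 -0.03 0 0 0 -0.23;-0.74 -0.654 -0.03 0 0 0 -0.23;-0.74 -0.654 -0.03 0 0 0 -0.23;-0.74 -0.654 -0.03 0 0 0 -0.23;-0.74 -0.654 -0.03 0 0 0 -0.23'
python3 - <<'E'
from fit import *
a=get_image('top'); b=get_image('side')
cv2.imwrite('pics/f1.png',np.hstack([cv2.resize(a[150:260,100:220],(400,366)),cv2.resize(b[210:310,200:320],(400,366))])[:,:,::-1])
print(get_obs()['ft_force'])
fit('red_tray',(547,349,-.18),92,('top',))
E
```

```text
t: 38.35
ee_pos: [378.8, 229.4, 195.5]
orientation: [2.412, 2.013, 0.002]
ft_force: [-1.3, -0.3, -0.9]
width: 53.8
grasp_force: 0.0
[-0.48632814  0.15007877  0.71493128]
red_tray top [546.2 349.2] yaw -0.180 cost 0.229
```

View pics/f1.png

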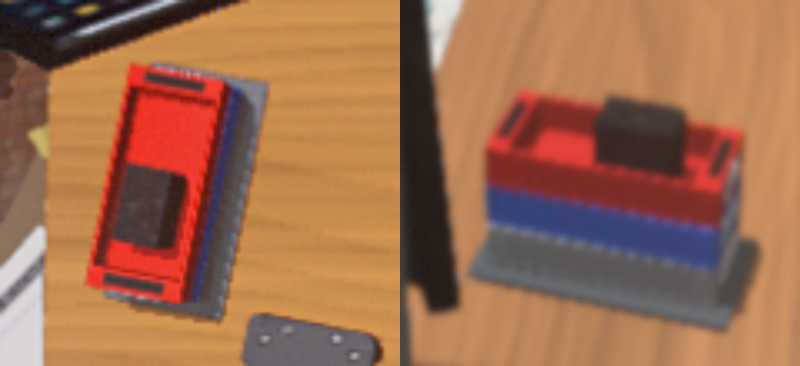

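The adaptor stands upright in the red tray, at (150,205) on the left and (640,135) on the right. The trays are aligned and the robot is clear, so I hand the job in.

```bash
python3 -c "from workcell import *; print(close_job())"
```

```text
the job is handed in; nothing more can be done
None
```

The organiser is restacked grey, blue, red, with the card case, eraser and adaptor each flat in their trays; the trays line up to about 1 mm in the camera fits, and I handed the job in at about 38 s without going near the mouse or stapler.

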